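Open the stretcher-frame clamp

TASK

The glue on the little wooden frame has set. Free it by opening the bench clamp all the way: with the fingertips press the black ratchet release pad on the sliding jaw right down and, keeping it down, push the jaw back along its bar, away from the frame, until it meets the end stop; then let the pad spring up and move clear. Only press and push: leave the frame, the paint tubes and the jar where they are.

Things in the scene. Friction and masses are not known exactly. Their poses are not given: they have to be found in the camera images.
- clamp: Bench clamp screwed down to the table: plywood board 410 x 160 x 18 mm with a steel bar (30 mm wide, top 30 mm above the table) along its middle. Origin: on the table below the bar. Its x axis runs along the bar from the fixed jaw (x = -191 mm, top 78 mm high) to the end stop: opening moves the sliding jaw towards +x; z is up. The x axis points within 35 degrees of the robot's left (+y).
- end_stop (a point): Top centre of the end stop's inner face: a steel block 20 mm thick, 60 mm wide, top 64 mm above the table, at the clamp's x = 170 mm.
- jaw (a joint): Travel of the sliding jaw along the clamp's x axis, m: 0 = closed up to 4 mm from the frame, 0.150 = fully open, at the end stop; it starts between 0 and 0.055. With the release pad up a ratchet (4 mm teeth) stops it from opening (holds over 80 N; only the last 8 mm have no teeth). With the pad held down it slides with 1 to 3 N and stays where left.
- jaw_face (a point): Top centre of the sliding jaw's clamping face, 77.5 mm above the table. The jaw is a dark steel carriage 94 mm long, 80 mm wide: clamping head 22 mm thick, then a pocket 58 mm long, open at top and both sides, that holds the release pad (floor 43.5 mm above the table), then an upright lug.
- jaw_lug (a point): Top centre of the lug's inner face (towards the head), which a fingertip in the pocket pushes towards the clamp's +x; 84.5 mm above the table. The lug is 14 mm thick, 80 mm wide.
- release (a joint): How far the release pad is pressed, m: 0 = up (ratchet engaged), 0.010 = right down. Sprung: about 5 N to start it, 10 N right down; let go, it springs up and the ratchet engages wherever the jaw is. The jaw is free from about 0.005; a proper press is more than 0.006.
- release_top (a point): Centre of the top face of the black ribbed release pad (48 mm along the bar, 46 mm across), 62 mm above the table when up, 52 mm when right down. It rides with the jaw in the middle of the pocket, 29 mm from the head's and the lug's inner faces. A fingertip holding it down can push against the lug.
- frame: Little glued stretcher frame of pale wood, 100 mm along the bar x 150 mm across x 18 mm high, bars 22 mm wide; it lies loose on the clamp against the fixed jaw, its underside 30 mm above the table. Origin: centre of its underside. To be left alone.
- tube_a: Lying aluminium paint tube with white cap, 130 x 30 x 30 mm, loose, long axis x; origin under its middle on the table. To be left alone.
- tube_b: Lying aluminium paint tube with black cap, 110 x 26 x 26 mm, loose, long axis x; origin under its middle on the table. To be left alone.
- jar: Closed round jar, 56 mm across, 62 mm high, loose; origin at the centre of its underside. To be left alone.

How it is judged:
By the outcome, as a careful person would: the job done as asked, in the order asked, and still so for the second after the job is handed in, with the robot touching nothing.
It also fails if it takes over 38 s, if anything falls off the work surface, if the arm or the gripper's body presses on something with over 40 N, if the wrist force passes 120 N, or if a joint passes its speed limit or range.

ROBOT

A 7-joint arm with a two-finger parallel gripper is mounted at the origin on the work surface. World frame = base frame: x ahead of the robot, y to its left, z up, the work surface at z = 0. Lengths are in m, angles in degrees, forces in N, time in s.
With the tool pointing down it reaches from about 0.425 to 0.875 m from the base axis. Payload 4.7 kg.
Tool frame: the origin (TCP) lies midway between the tips of the shut fingers; the grasp point (between the pads) lies env.grip_point_offset behind it (env.grip_point_offset is the distance from the TCP to the grasp point, in m); z points along the fingers, y is the line along which they close (so a half turn about z gives the same grasp; the last joint's range is limited). The gripper opens to 87 mm and grips with 3 to 60 N. Pads are 19 mm wide; open, the fingers measure 117 mm over their backs; the gripper's body (75 mm by 190 mm) begins 51 mm behind the grasp point.
Start: joints at [66.755, 18.392, -4.016, 83.108, 1.295, 78.541, -3.26], TCP at [0.265, -0.594, 0.223] pointing down, gripper open.
Joint ranges: [-163.93, 163.93], [-17.29, 119.83], [-79.2, 71.16], [3.27, 140.29], [-89.18, 269.18], [5.43, 117.66], [-154.24, 154.24]. Speed limits (degrees/s): [147.25, 147.25, 180, 180, 180, 180, 180].

INTERFACE

Orientations are given as [roll, pitch, yaw] about the fixed x, y, z axes, in that order (R = Rz(yaw) Ry(pitch) Rx(roll)).
In Python, from cell import env gives the robot as it stands.
- The arm moves only by the shell command python3 -m creep 'ROWS' [FORCE]. ROWS is a JSON object of lists of equal length, an entry for each row: "translation": the shift along the tool's x, y, z in units of 0.08 m (1.0 is 0.08 m), a list of three; "turn": the turn, a rotation vector about the tool's x, y, z in units of 180 degrees (1.0 is 180 degrees), a list of three; "grip": the opening, from 0 (shut) to 1 (fully open). In form: {"translation": [[x, y, z], ...], "turn": [[ax, ay, az], ...], "grip": [grip, ...]}. A call has 1 to 5 rows; each row shifts and turns the commanded pose from where the row before left it, along the tool's axes as they then stand; what a row does not reach is not made up. A row lasts 1/8 s, in which the tool goes at most 62.5 mm and 10.7 degrees, less where a joint would pass 70% of its speed; a pose out of reach is approached as far as the arm can. A call with a number of a shift or a turn outside -1 to 1 is refused whole. A call with a gripper value outside its range is refused whole. The fingers move at their own pace and stop on an object; FORCE is the grip in N (left out, the last holds). Time passes only in rows, so rows that do not move let the fingers close. It gives the time, the measured TCP pose, the force, the opening and the grip force at its end, in the units of the state.
- env.get_obs(): the state, without advancing time (a new reading comes with each control period).
- env.read_camera(name): name is "scene" or "top"; returns a dict with "frame" (420x560x3 uint8, red, green, blue), "z_map" (420x560 float32, m along the optical axis (not along the pixel's ray), 0 where there is no reading), "K" (3x3 intrinsics, pixels), "D" ([k1, k2, p1, p2, k3] as OpenCV has them; the pictures are not rectified), "rvec" (rotation vector, rad) and "tvec" (3), from world to camera coordinates, as OpenCV has them. Camera axes: x right, y down, z forward; pixel columns grow to the right and rows downward; lengths in m; the calibration is good to about 2 mm. A picture is of the moment at which its call begins.
- env.sign_off(): hands the job in; it is judged then, once.
The state is a dict: "time_s": time; "qpos": joint angles; "joint_velocities": joint speeds; "effort": joint torques, N m; "tool_pos": TCP position; "tool_rot": TCP orientation; "force": force on the tool from outside, world axes, zero at the start; "wrist_torque": the same for the moment, N m; "grip_width": finger opening in m; "grasp_force": force on a finger pad.
Only numpy, scipy, OpenCV 4.12 (cv2) and the standard library are available. Lean on these libraries where they do the work, as an engineer would, in place of code of your own. Each camera call takes 0.05 s, during which the arm holds its last target. There are 200 camera calls.

## Working session

There is one attempt and no reset: what is moved stays moved. The work goes in short steps, Python scripts to look and compute and a shell command to move; the robot and the scene stay as the last step left them, time stands still between calls to the robot, and variables do not carry over. Pictures are saved under pics/ and viewed, at most 10 in all, crops included, and the job is handed in when it is done.

```bash
mkdir -p pics
python3 - <<'E'
from cell import env
import cv2,numpy as np
o=env.get_obs();print(o['time_s'],o['tool_pos'],o['tool_rot'],o['grip_width'],env.grip_point_offset)
for n in("scene","top"):
    c=env.read_camera(n);cv2.imwrite(f'pics/{n}0.png',c['frame'][:,:,::-1]);np.savez(f'{n}0.npz',**c)
    R=cv2.Rodrigues(c['rvec'])[0];print(n,-R.T@c['tvec'].ravel(),c['K'].tolist())
E
```

```text
0.0 [ 0.26465429 -0.59309825  0.22149345] [-1.79895136e+02  6.71441930e-03  2.40538187e+01] 0.08701027615632559 0.0187
scene [ 0.84637405 -0.31754496  0.57639134] [[418.64985308953015, 0.0, 276.5403787444389], [0.0, 418.64985308953015, 219.2619555510523], [0.0, 0.0, 1.0]]
top [ 0.54638649 -0.01023376  0.74659462] [[452.4598098228548, 0.0, 280.97276336895806], [0.0, 452.4598098228548, 211.86707331533344], [0.0, 0.0, 1.0]]
```

View pics/top0.png

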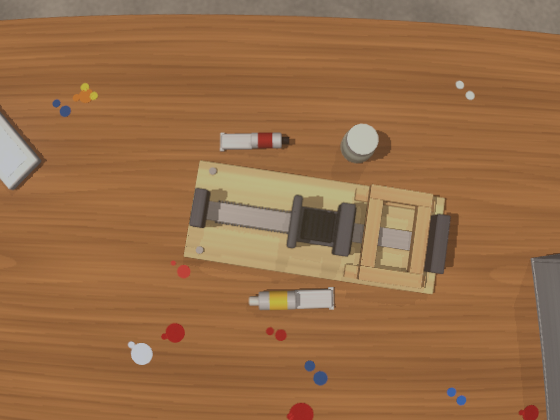

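View pics/scene0.png

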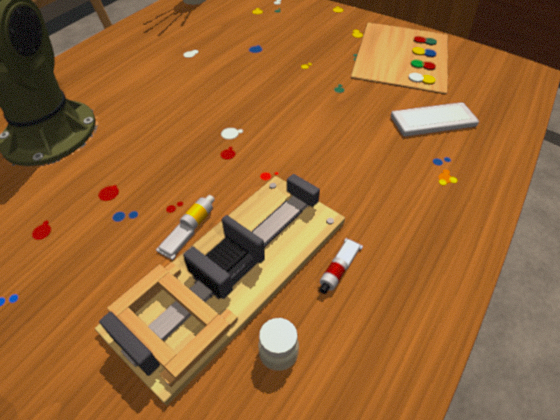

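The top view shows the end stop at about (200,207), the lug at (296,221), the pad at (319,226), the head at (344,229) and the fixed jaw at (438,243). The scene view agrees: the jar and both tubes are beside the board, clear of the bar.

```bash
cat > h.py <<'E'
import cv2,numpy as np
def cloud(c):
    h,w=c['z_map'].shape
    uv=np.stack(np.meshgrid(np.arange(w),np.arange(h)),-1).reshape(-1,1,2).astype(np.float64)
    n=cv2.undistortPoints(uv,c['K'],c['D']).reshape(-1,2);z=c['z_map'].reshape(-1,1)
    P=np.hstack([n*z,z])-np.asarray(c['tvec']).reshape(1,3)
    return (P@cv2.Rodrigues(c['rvec'])[0]).reshape(h,w,3)
def measure(c):
    P=cloud(c);f=c['frame'].astype(int);dark=(f.max(2)<85)&(c['z_map']>0)
    out={}
    roi=np.zeros(dark.shape,bool);roi[150:310,180:470]=1
    for n,lo,hi in(("endstop",.057,.070),("head/fixed",.072,.081),("lug",.0815,.09)):
        m=(dark&roi&(P[...,2]>lo)&(P[...,2]<hi)).astype(np.uint8)
        k,l,s,ce=cv2.connectedComponentsWithStats(m)
        for i in range(1,k):
            if s[i,4]>80:
                q=P[l==i];r=cv2.minAreaRect((q[:,:2]*1000).astype(np.float32))
                print(n,s[i,4],'px',ce[i].round(),'c',np.round(r[0],1),'size',np.round(r[1],1),'ang',round(r[2],1),'z',np.median(q[:,2]).round(4))
E
python3 - <<'E'
from h import *
c=dict(np.load('top0.npz'));measure(c);P=cloud(c)
for u,v in((319,226),(310,226),(327,226),(296,221),(344,229),(200,207),(438,243),(396,239)):print(u,v,P[v,u].round(4))
E
```

```text
endstop 950 px [317. 225.] c [581.9 -64.4] size [48.1 46.2] ang 82.8 z 0.0617
endstop 163 px [430. 243.] c [ 559.2 -239. ] size [ 2.8 87. ] ang 83.5 z 0.0637
head/fixed 81 px [351. 232.] c [ 572.9 -115.2] size [ 3.7 71.4] ang 82.8 z 0.0737
head/fixed 85 px [433. 242.] c [ 558.9 -239.4] size [ 2.1 85. ] ang 82.9 z 0.0747
319 226 [ 0.5803 -0.0672  0.0628]
310 226 [ 0.5799 -0.0535  0.0633]
327 226 [ 0.5807 -0.0794  0.0616]
296 221 [ 0.5857 -0.0315  0.0822]
344 229 [ 0.576  -0.1029  0.0796]
200 207 [0.6038 0.114  0.0655]
438 243 [ 0.5588 -0.2456  0.0785]
396 239 [ 0.5646 -0.194   0.0286]
```

```bash
python3 -m creep '{"translation":[[0.4,-0.28,0],[0.4,-0.28,0],[0.4,-0.28,0],[0.4,-0.28,0],[0.4,-0.28,0]],"turn":[[0,0,0],[0,0,0],[0,0,0],[0,0,0],[0,0,0]],"grip":[0,0,0,0,0]}' 30
python3 -m creep '{"translation":[[0.4,-0.28,0],[0.4,-0.28,0],[0.4,-0.28,0],[0.4,-0.28,0],[0.4,-0.28,0]],"turn":[[0,0,0],[0,0,0],[0,0,0],[0,0,0],[0,0,0]],"grip":[0,0,0,0,0]}'
```

```text
time_s: 0.72
tool_pos: [0.3657, -0.4247, 0.2221]
tool_rot: [-180.0, 0.0, 24.1]
force: [1.0, -0.3, -0.5]
grip_width: 0.0449
grasp_force: 0.0
time_s: 1.35
tool_pos: [0.4661, -0.2573, 0.2222]
tool_rot: [-180.0, 0.0, 24.1]
force: [0.5, 0.0, 0.7]
grip_width: 0.0021
grasp_force: 0.0
```

```bash
python3 -m creep '{"translation":[[0.4,-0.28,0],[0.4,-0.28,0],[0.4,-0.28,0],[0.4,-0.28,0],[0.4,-0.28,0]],"turn":[[0,0,0],[0,0,0],[0,0,0],[0,0,0],[0,0,0]],"grip":[0,0,0,0,0]}'
python3 -m creep '{"translation":[[0,0,0],[0,0,0],[0,0,0],[0,0,0],[0,0,0]],"turn":[[0,0,-0.055],[0,0,-0.055],[0,0,-0.055],[0,0,-0.055],[0,0,-0.055]],"grip":[0,0,0,0,0]}'
python3 -m creep '{"translation":[[0,0,0],[0,0,0],[0,0,0]],"turn":[[0,0,-0.051],[0,0,0],[0,0,0]],"grip":[0,0,0]}'
python3 - <<'E'
from cell import env
import numpy as np
o=env.get_obs();y=np.radians(o['tool_rot'][2]);d=np.array([.5834,-.0525,.09])-o['tool_pos']
print(o['tool_pos'],o['tool_rot'],'units',np.array([d[0]*np.cos(y)+d[1]*np.sin(y),d[0]*np.sin(y)-d[1]*np.cos(y),-d[2]])/.08,o['force'])
E
```

```text
time_s: 1.98
tool_pos: [0.5665, -0.0901, 0.2221]
tool_rot: [-180.0, 0.0, 24.0]
force: [0.9, 1.0, 0.0]
grip_width: 0.0002
grasp_force: 0.0
time_s: 2.6
tool_pos: [0.5659, -0.0911, 0.222]
tool_rot: [-179.9, 0.0, 73.9]
force: [-0.8, 0.2, -0.3]
grip_width: 0.0007
grasp_force: 0.0
time_s: 2.98
tool_pos: [0.5661, -0.0911, 0.2223]
tool_rot: [-180.0, 0.0, 82.6]
force: [0.1, -0.2, 0.2]
grip_width: 0.0006
grasp_force: 0.0
[ 0.56611532 -0.09114164  0.22230453] [-1.79975886e+02  1.39110680e-03  8.25788855e+01] units [0.50688093 0.15186124 1.65380662] [ 0.09582237 -0.20546567  0.1587059 ]
```

```bash
python3 -m creep '{"translation":[[0.25,0.075,0],[0.255,0.075,0],[0,0,0.5],[0,0,0.5],[0,0,0.4]],"turn":[[0,0,0],[0,0,0],[0,0,0],[0,0,0],[0,0,0]],"grip":[0,0,0,0,0]}'
python3 -m creep '{"translation":[[0,0,0.25],[0,0,0]],"turn":[[0,0,0],[0,0,0]],"grip":[0,0]}'
python3 - <<'E'
from cell import env
import cv2
c=env.read_camera('scene');cv2.imwrite('pics/s1.png',cv2.resize(c['frame'][150:330,140:380,::-1],None,fx=3,fy=3,interpolation=2))
E
```

```text
time_s: 3.6
tool_pos: [0.5827, -0.0526, 0.1089]
tool_rot: [-179.9, 0.0, 82.6]
force: [-0.7, -0.5, 0.6]
grip_width: 0.0005
grasp_force: 0.0
time_s: 3.85
tool_pos: [0.5823, -0.0525, 0.0893]
tool_rot: [-179.8, -0.0, 82.7]
force: [-0.2, 0.1, 0.7]
grip_width: 0.0004
grasp_force: 0.0
```

View pics/s1.png

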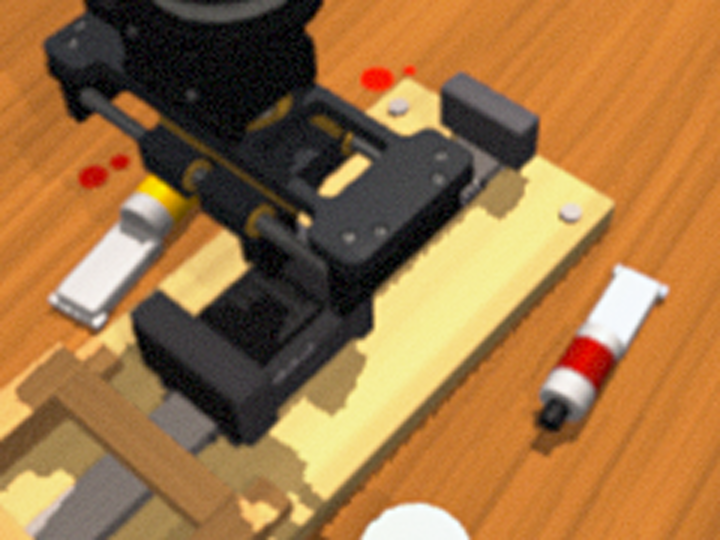

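The crop shows the gripper over the pocket, with the head at about (230,330) and the pad at (270,310) just ahead of the fingers. The body stands well above everything, so I'll press now.

```bash
python3 -m creep '{"translation":[[0,0,0.12],[0,0,0.12],[0,0,0.06],[0,0,0]],"turn":[[0,0,0],[0,0,0],[0,0,0],[0,0,0]],"grip":[0,0,0,0]}'
python3 -m creep '{"translation":[[0,0,0.04],[0,0,0.04],[0,0,0.04],[0,0,0]],"turn":[[0,0,0],[0,0,0],[0,0,0],[0,0,0]],"grip":[0,0,0,0]}'
```

```text
time_s: 4.4
tool_pos: [0.5829, -0.0526, 0.066]
tool_rot: [-179.9, 0.0, 82.7]
force: [0.7, -0.5, 0.7]
grip_width: 0.0007
grasp_force: 0.0
time_s: 4.9
tool_pos: [0.5837, -0.0526, 0.0578]
tool_rot: [180.0, 0.0, 82.7]
force: [-1.7, -0.9, 6.9]
grip_width: 0.0007
grasp_force: 3.5
```

```bash
python3 -m creep '{"translation":[[0,0,0.03],[0,0,0.03],[0,0,0.02],[0,0,0]],"turn":[[0,0,0],[0,0,0],[0,0,0],[0,0,0]],"grip":[0,0,0,0]}'
python3 -m creep '{"translation":[[0,0,0.02],[0,0,0]],"turn":[[0,0,0],[0,0,0]],"grip":[0,0]}'
```

```text
time_s: 5.4
tool_pos: [0.5837, -0.0526, 0.0524]
tool_rot: [180.0, 0.0, 82.7]
force: [-4.3, 0.7, 12.2]
grip_width: 0.0006
grasp_force: 5.6
time_s: 5.65
tool_pos: [0.5838, -0.0526, 0.0522]
tool_rot: [180.0, 0.1, 82.7]
force: [-6.8, 0.3, 19.5]
grip_width: 0.0001
grasp_force: 10.0
```

The pad has bottomed out at z = 0.0522. Next I push along the bar.

```bash
python3 -m creep '{"translation":[[0.06,0,0],[0.08,0,0],[0.08,0,0],[0.08,0,0],[0,0,0]],"turn":[[0,0,0],[0,0,0],[0,0,0],[0,0,0],[0,0,0]],"grip":[0,0,0,0,0]}'
```

```text
time_s: 6.28
tool_pos: [0.5869, -0.0275, 0.0522]
tool_rot: [179.9, 0.0, 82.8]
force: [-7.5, 1.8, 19.1]
grip_width: 0.0003
grasp_force: 9.8
```

```bash
python3 -m creep '{"translation":[[0.1,0,0],[0.1,0,0],[0.1,0,0],[0.1,0,0],[0,0,0]],"turn":[[0,0,0],[0,0,0],[0,0,0],[0,0,0],[0,0,0]],"grip":[0,0,0,0,0]}'
python3 -m creep '{"translation":[[0.1,0,0],[0.1,0,0],[0.1,0,0],[0.1,0,0],[0,0,0]],"turn":[[0,0,0],[0,0,0],[0,0,0],[0,0,0],[0,0,0]],"grip":[0,0,0,0,0]}'
python3 - <<'E'
from cell import env
import cv2
c=env.read_camera('scene');cv2.imwrite('pics/s2.png',cv2.resize(c['frame'][130:330,120:380,::-1],None,fx=3,fy=3,interpolation=2))
E
```

```text
time_s: 6.9
tool_pos: [0.591, 0.005, 0.0522]
tool_rot: [179.9, -0.0, 82.8]
force: [-6.7, 2.2, 19.5]
grip_width: 0.0002
grasp_force: 9.7
time_s: 7.52
tool_pos: [0.5949, 0.037, 0.0522]
tool_rot: [179.9, -0.0, 82.8]
force: [-8.0, 1.1, 19.2]
grip_width: 0.0003
grasp_force: 9.5
```

View pics/s2.png

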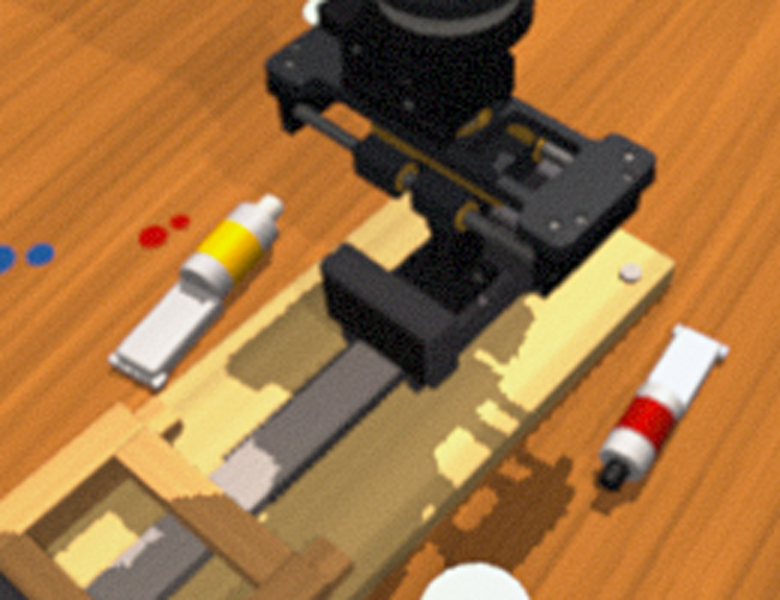

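The picture shows the jaw following: the head is at about (390,320), far from the frame, which hasn't moved. About 40 mm is left, so I carry on and slow down near the end stop.

```bash
python3 -m creep '{"translation":[[0.1,0,0],[0.1,0,0],[0.1,0,0],[0.06,0,0],[0,0,0]],"turn":[[0,0,0],[0,0,0],[0,0,0],[0,0,0],[0,0,0]],"grip":[0,0,0,0,0]}'
python3 -m creep '{"translation":[[0.05,0,0],[0.05,0,0],[0,0,0]],"turn":[[0,0,0],[0,0,0],[0,0,0]],"grip":[0,0,0]}'
```

```text
time_s: 8.2
tool_pos: [0.5985, 0.0654, 0.0522]
tool_rot: [179.9, -0.0, 82.8]
force: [-7.4, 2.0, 19.6]
grip_width: 0.0004
grasp_force: 9.4
time_s: 8.57
tool_pos: [0.5994, 0.073, 0.0522]
tool_rot: [179.9, -0.0, 82.8]
force: [-7.5, 1.1, 19.8]
grip_width: 0.0007
grasp_force: 9.5
```

```bash
python3 -m creep '{"translation":[[0.04,0,0],[0.03,0,0],[0,0,0]],"turn":[[0,0,0],[0,0,0],[0,0,0]],"grip":[0,0,0]}'
python3 -m creep '{"translation":[[0.03,0,0],[0.03,0,0],[0,0,0]],"turn":[[0,0,0],[0,0,0],[0,0,0]],"grip":[0,0,0]}'
```

```text
time_s: 8.95
tool_pos: [0.5998, 0.076, 0.0522]
tool_rot: [180.0, 0.2, 82.7]
force: [-9.1, -2.7, 21.4]
grip_width: 0.0005
grasp_force: 10.4
time_s: 9.32
tool_pos: [0.5998, 0.0761, 0.0521]
tool_rot: [-179.9, 0.5, 82.6]
force: [-10.8, -9.5, 23.8]
grip_width: 0.0003
grasp_force: 12.0
```

```bash
python3 -m creep '{"translation":[[0.03,0,0],[0.03,0,0],[0,0,0]],"turn":[[0,0,0],[0,0,0],[0,0,0]],"grip":[0,0,0]}'
python3 - <<'E'
from cell import env
import cv2
c=env.read_camera('scene');a=cv2.resize(c['frame'][130:280,220:380,::-1],(640,600),interpolation=2);cv2.imwrite('pics/s3.png',a)
E
```

```text
time_s: 9.7
tool_pos: [0.6024, 0.08, 0.0521]
tool_rot: [179.8, 0.5, 82.5]
force: [-5.5, -10.8, 19.7]
grip_width: 0.0009
grasp_force: 10.3
```

View pics/s3.png

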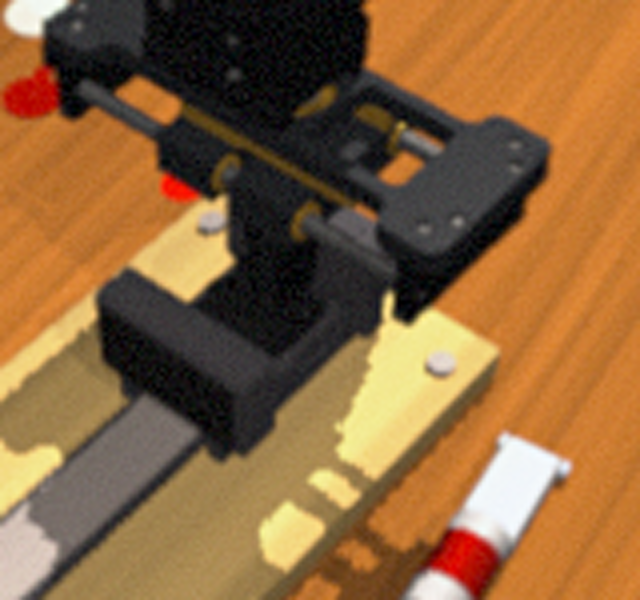

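The head is now about (190,370) in the crop and the lug looks close to the end stop. The tip has just slipped on the pad towards the lug, so I'll push firmly against the lug to make sure.

```bash
python3 -m creep '{"translation":[[0.03,0,0],[0.03,0,0],[0,0,0]],"turn":[[0,0,0],[0,0,0],[0,0,0]],"grip":[0,0,0]}'
python3 -m creep '{"translation":[[0.03,0,0],[0.02,0,0],[0,0,0]],"turn":[[0,0,0],[0,0,0],[0,0,0]],"grip":[0,0,0]}'
python3 - <<'E'
from cell import env
from h import *
c=env.read_camera('scene');P=cloud(c);f=c['frame'].max(2)
m=(P[...,2]>.070)&(P[...,2]<.079)&(f<110)
m[:150]=0;m[300:]=0
k,l,s,ce=cv2.connectedComponentsWithStats(m.astype(np.uint8))
for i in range(1,k):
    if s[i,4]>80:
        q=P[l==i];r=cv2.minAreaRect((q[:,:2]*1000).astype(np.float32));print(s[i,4],ce[i],r)
E
```

```text
time_s: 10.12
tool_pos: [0.6024, 0.08, 0.0521]
tool_rot: [179.9, 0.9, 82.4]
force: [-9.2, -18.6, 23.6]
grip_width: 0.0004
grasp_force: 15.5
time_s: 10.5
tool_pos: [0.6025, 0.08, 0.0521]
tool_rot: [-180.0, 1.2, 82.3]
force: [-12.2, -24.5, 27.4]
grip_width: 0.0005
grasp_force: 20.4
110 [297.40909091 195.53636364] ((615.5427856445312, 82.79794311523438), (51.49381637573242, 17.89627456665039), 35.92304229736328)
642 [265.97507788 213.90965732] ((592.603759765625, 21.877511978149414), (24.15120506286621, 79.64395904541016), 83.56280517578125)
```

The tip is hard against the lug with 24 N and nothing moves. The head's measured travel also matches fully open. I'll lift straight up while still pushing on the lug, then back off it once the pad is free.

```bash
python3 -m creep '{"translation":[[-0.05,0,-0.03],[0,0,-0.08],[0,0,-0.1],[0,0,-0.08],[0,0,0]],"turn":[[0,0,0],[0,0,0],[0,0,0],[0,0,0],[0,0,0]],"grip":[0,0,0,0,0]}'
```

```text
time_s: 11.18
tool_pos: [0.6001, 0.0806, 0.0698]
tool_rot: [-179.8, 0.8, 82.4]
force: [-2.9, -13.8, -2.6]
grip_width: 0.0001
grasp_force: 7.4
```

```bash
python3 -m creep '{"translation":[[-0.09,0,0],[-0.09,0,0],[0,0,-0.2],[0,0,-0.5],[0,0,-0.5]],"turn":[[0,0,0],[0,0,0],[0,0,0],[0,0,0],[0,0,0]],"grip":[0,0,0,0,0]}'
python3 -m creep '{"translation":[[0,0,-0.5],[0,0.5,-0.3],[0,0.5,0],[0,0.5,0],[0,0.5,0]],"turn":[[0,0,0],[0,0,0],[0,0,0],[0,0,0],[0,0,0]],"grip":[0,0,0,0,0]}'
python3 -m creep '{"translation":[[-0.5,0,0],[-0.5,0,0],[-0.5,0,0],[-0.5,0,0],[0,0,0]],"turn":[[0,0,0],[0,0,0],[0,0,0],[0,0,0],[0,0,0]],"grip":[0,0,0,0,0]}'
python3 - <<'E'
from cell import env
from h import *
for n in('top','scene'):
    c=env.read_camera(n);cv2.imwrite(f'pics/{n}4.png',c['frame'][:,:,::-1])
    if n=='top':measure(c);np.savez('top4.npz',**c)
E
```

```text
time_s: 11.8
tool_pos: [0.5999, 0.0782, 0.1705]
tool_rot: [179.9, -0.1, 82.8]
force: [-0.9, -0.3, 0.5]
grip_width: 0.0006
grasp_force: 0.0
time_s: 12.42
tool_pos: [0.76, 0.0575, 0.2341]
tool_rot: [179.9, -0.1, 82.8]
force: [1.2, 0.5, 1.7]
grip_width: 0.0004
grasp_force: 0.0
time_s: 13.05
tool_pos: [0.7383, -0.1074, 0.2335]
tool_rot: [179.9, 0.1, 82.4]
force: [-0.2, -0.1, 0.4]
grip_width: 0.0005
grasp_force: 0.0
endstop 925 px [234. 212.] c [597.7  63.3] size [46.9 46.8] ang 84.6 z 0.0622
endstop 161 px [430. 243.] c [ 559.2 -239. ] size [ 2.4 86.4] ang 83.1 z 0.0634
```

View pics/top4.png

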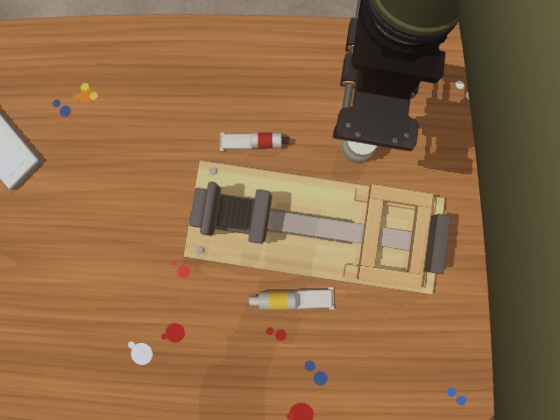

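View pics/scene4.png

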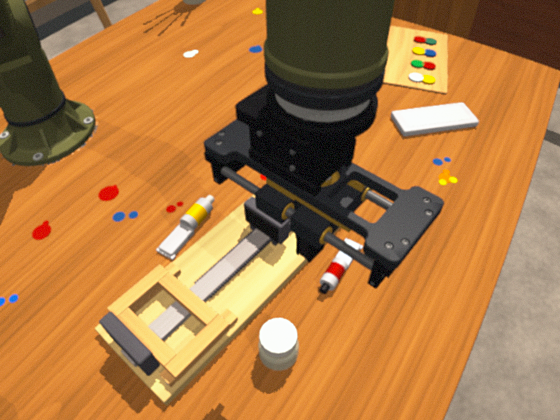

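The top view shows the lug at (210,208) right against the end stop at (199,207). The pad is up at z = 0.062 after 129 mm of travel. The frame, tubes and jar are where they were, and the arm is clear.

```bash
python3 -c "
from cell import env
print(env.sign_off())"
```

```text
the job is handed in; nothing more can be done
None
```

The clamp is open to its end stop, the release pad has sprung back up, the frame, tubes and jar were not disturbed, the arm is clear, and the job is handed in at about 13 s; no verdict was shown.

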